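# Blow the dust off a mask blank

## Robot

A 6-joint arm with a two-finger parallel gripper is mounted at the origin on the work surface. World frame = base frame: x ahead of the robot, y to its left, z up, the work surface at z = 0. Lengths are in mm, angles in rad, forces in N, time in s.
With the tool pointing down it reaches from about 375 to 975 mm from the base axis. Payload 3.8 kg.
Tool frame: the origin (TCP) lies midway between the tips of the shut fingers; the grasp point (between the pads) lies 19 mm behind it; z points along the fingers, y is the line along which they close (so a half turn about z gives the same grasp; the last joint's range is limited). The gripper opens to 85 mm and grips with 20 to 120 N. Pads are 22 mm wide; open, the fingers measure 114 mm over their backs; the gripper's body (76 mm by 85 mm) begins 54 mm behind the grasp point. The pads swing forward as they close: fully open they stand 13 mm farther back than shut.
Start: joints at [-1.223, 0.264, 1.604, -0, 1.274, -0.037], TCP at [253.372, -625.636, 231.28] pointing down, gripper open.
Joint ranges: [-2.63, 2.63], [-0.94, 2.18], [0.31, 2.57], [-1.31, 4.45], [0, 2.66], [-2.55, 2.55]. Speed limits (rad/s): [2.57, 2.57, 3.14, 3.14, 3.14, 3.14].

## Interface

Orientations are given as a unit quaternion [x, y, z, w].
In Python, from rig import read_state, get_image, calibration, close_job, silhouettes, tip_of gives the robot as it stands.
- The arm moves only by the tool arm_command, never from a script. Its argument "series" is one flat list of numbers, 5 for each row, row after row: the opening, from -1 (shut) to 1 (fully open), then the shift along the tool's x, y, z in mm, then the turn about the tool's z in degrees. A call has exactly 10 rows; each row shifts and turns the commanded pose from where the row before left it, along the tool's axes as they then stand; what a row does not reach is not made up. A row lasts 1/10 s, in which the tool goes at most 50 mm and 8.59 degrees, less where a joint would pass 70% of its speed; a pose out of reach is approached as far as the arm can. A call with a gripper value outside its range is refused whole. The fingers move at their own pace and stop on an object; "squeeze" is the grip in N (left out, the last holds). Time passes only in rows, so rows that do not move let the fingers close, or fill a call up. It gives the time, the measured TCP pose, the force, the opening and the grip force at its end, in the units of the state.
- read_state(): the state, without advancing time (a new reading comes with each control period).
- get_image(name): name is "side" or "top"; returns the picture (384x512x3 uint8, red, green, blue); there is no depth.
- calibration(name): a dict with "vertical_fov" (degrees; the focal length in pixels is half the picture's height over the tangent of half this angle, whatever the lens; pixels are square), "cx", "cy" (the principal point, pixels), "k1" (the pictures are not rectified: a ray, as slopes to the right and down, at radius r is drawn at 1 + k1 r^2 times it, then the intrinsics apply), "R" (3x3) and "t" (3): a world point X has camera coordinates R X + t. Camera axes: x right, y down, z forward; pixel columns grow to the right and rows downward; lengths in mm; the calibration is good to about 2 mm. A picture is of the moment at which its call begins. calibration takes no time and is no camera call.
- close_job(): hands the job in; it is judged then, once.
Trained networks look in the newest picture that a camera, given by its name, has taken for a name from the list of things; names that differ only in an ending like _2 or _b are one class to them, and where a whole thing is asked for, a point or a joint stands for the part that bears it (a point fixed in the world has none). Each returns a list of dicts, best first, with "confidence" (0 to 1); they miss things now and then, are a little off and sometimes report something else, mostly with a low value. They report only what shows in the picture. A call takes as long as a camera call. They do not tell look-alikes from the thing itself.
- silhouettes(camera, thing): "pixels" (384x512 bool, what is visible of it).
- tip_of(camera, thing): "position" ([x, y, z] in mm, in the coordinates of the camera as it stood for that picture, good to about 4 mm: a listed point, or the origin of a listed thing).
The state is a dict: "time": time; "joint_pos": joint angles; "qd": joint speeds; "tau": joint torques, N m; "eef_pos": TCP position; "ee_rot": TCP orientation; "contact_force": force on the tool from outside, world axes, zero at the start; "torque": the same for the moment, N m; "gripper_width": opening from 0.0 (shut) to 1.0 (fully open); "grasp_force": force on a finger pad.
Only numpy, scipy, OpenCV 4.12 (cv2) and the standard library are available. Lean on these libraries where they do the work, as an engineer would, in place of code of your own. Each camera call takes 0.05 s, during which the arm holds its last target. There are 200 camera calls.

## Task

Slide the round pig-faced mask blank along the table into the wooden bay until it meets the back board under the blow gun's nozzle; do not lift or tip it. With the blank there, and not before, squeeze the gun's trigger fully home, keep it squeezed for at least one second and let it go, then turn the air regulator's knob fully anticlockwise (seen from above) to its stop. The blank stays in the bay, and everything else on the table stays where it stands.

Things in the scene. Friction and masses are not known exactly. Their poses are not given: they have to be found in the camera images.
- mask: round off-white papier-mache mask blank lying face up, 124 mm in diameter (too wide for the gripper), upright side wall to 28 mm, domed to 56 mm, with a tapered snout (top at 64 mm), two dark eyes and two small ears; 0.13 kg, loose. Origin: centre of its underside; z up; ears towards +x. Its yaw does not matter.
- station: fixed blow-off station: grey pistol blow gun clamped lying on its side, mid-plane 75 mm up, and a light wood bay. Origin on the table below the grip, z up. Frame, mm: barrel 30 thick on line x 60, y +34 to -90; clamp block round it, top at 98; nozzle tube on to y -147; grip x 50 to -54, y 0 to 28, z 62 to 88, then a stub to x -75; foot plate 8 high
- bay_stop (a point): middle of the inner face of the bay's back board, at table height, axes as the station. The bay opens to -y: side boards run 110 mm to -y from the back board, inner faces 75 mm to either side in x; all boards 12 mm thick, 35 mm high; floor is the table. The blank at the board has its centre 62 mm to -y of this point
- nozzle_tip (a point): end of the nozzle, about above the back board, 55 mm over the table
- grip_middle (a point): middle of the gun's grip facing the trigger's pressing place, 75 mm above the table, axes as the station; the grip's rear face is 14 mm to +y, its front face 14 mm to -y
- trigger_face (a point): pressing place on the trigger's outer face, facing station -y, 75 mm up; moves with it. 61 mm from the grip's rear face released, about 44 mm home. Aluminium lever 78 mm long, 16 mm high, in front (-y) of the grip, free end towards -x, hinged about the vertical at station x 45, y -18 mm. Open above, in front and behind: squeeze it from above
- trigger (a joint): angle of the sprung trigger: 0 released, grows as it is squeezed towards the grip (to +y), 0.32 rad fully home; takes about 4 N to start and 7 N fully home at the pressing place
- regulator: fixed grey air regulator block 84 x 84 x 50 mm with a round gauge on its -x side. Origin: centre of its underside
- knob_grip (a point): on the knob's axis (vertical), 87 mm above the table, at the height to grip; turns with the knob. The black knob on top of the regulator has a bar grip 53 mm long (along this point's x), 14 mm wide (y) and 32 mm high (z from 72 to 94 mm above the table is free to grip), on a disc 56 mm in diameter
- knob (a joint): angle of the knob: 0 at the anticlockwise stop (air off), grows clockwise seen from above up to 2.6 rad
- mould: bystander: plain smooth grey plaster mould, a dome 100 mm in diameter and 70 mm high without features, 0.9 kg, loose, not to be moved. Origin: centre of its underside
- bowl_near: bystander: white paint bowl, 84 mm in diameter, 30 mm high, loose, beside the bay on the robot's side
- bowl_far: bystander: white paint bowl, 84 mm in diameter, 30 mm high, loose, beside the bay on the far side
- palette: bystander: black blossom-shaped palette of six cups, 130 mm across, 16 mm high, loose
- glue_jar: bystander: glue jar 64 mm in diameter, 90 mm high, loose
- bottle: bystander: white bottle with blue cap, 64 mm in diameter, 140 mm high, loose
Mind the look-alikes: they are no part of the job. Leave any pink or red look-alike of the mask alone. What is shaped like the regulator but green is not meant.

How it is judged:
By the outcome, as a careful person would: the job done as asked, in the order asked, and still so for the second after the job is handed in, with the robot touching nothing.
It also fails if it takes over 72 s, if anything falls off the work surface, if the arm or the gripper's body presses on something with over 40 N, if the wrist force passes 120 N, or if a joint passes its speed limit or range.

## Working session

There is one attempt and no reset: what is moved stays moved. The work goes in short steps, Python scripts to look and compute and a tool call to move; the robot and the scene stay as the last step left them, time stands still between calls to the robot, and variables do not carry over. Pictures are saved under pics/ and viewed, at most 10 in all, crops included, and the job is handed in when it is done.

Besides the shell and the picture viewer there is one more tool, called after "Call:" by a JSON object that holds its "api" and its "payload". arm_command: Moves the arm, as the interface text tells. Its arguments: {"type":"object","properties":{"series":{"type":"array","items":{"type":"number"}},"squeeze":{"type":"number"}},"required":["series"]}

```bash
ls; mkdir -p pics; cat > h.py <<'E'
import numpy as np,cv2
from rig import *
def world(cam,p):
    c=calibration(cam);R=np.array(c['R']);t=np.array(c['t']);return R.T@(np.array(p)-t)
def ray(cam,u,v,z):
    c=calibration(cam);f=192/np.tan(np.radians(c['vertical_fov']/2))
    d=np.array([(u-c['cx'])/f,(v-c['cy'])/f]);s=d.copy()
    for _ in range(20): s=d/(1+c['k1']*(s@s))
    R=np.array(c['R']);C=-R.T@np.array(c['t']);w=R.T@np.array([*s,1]);return C+w*(z-C[2])/w[2]
E
python3 - <<'E'
from h import *
ims=[]
for c in('top','side'):
    cv2.imwrite(f'pics/{c}0.png',get_image(c)[:,:,::-1])
    for n in ['mask','station','bay_stop','nozzle_tip','grip_middle','trigger_face','regulator','knob_grip','mould','bowl_near','palette','glue_jar','bottle']:
        print(c,n,[(world(c,r['position']).round().tolist(),round(r['confidence'],2)) for r in tip_of(c,n)[:3]])
s=read_state();print(s)
E
```

```text
pics
top mask [([266.0, -337.0, 0.0], 0.85), ([388.0, -577.0, 0.0], 0.64), ([447.0, -378.0, 3.0], 0.56)]
top station [([507.0, 215.0, 0.0], 0.61)]
top bay_stop [([554.0, 56.0, 3.0], 0.64)]
top nozzle_tip [([552.0, 58.0, 57.0], 0.97)]
top grip_middle [([498.0, 234.0, 77.0], 0.93), ([509.0, 217.0, 1.0], 0.65), ([695.0, -63.0, -1.0], 0.59)]
top trigger_face [([772.0, 142.0, 2.0], 0.44), ([499.0, 181.0, 72.0], 0.37)]
top regulator [([725.0, 410.0, -2.0], 0.93), ([246.0, 325.0, 2.0], 0.89), ([581.0, 348.0, 2.0], 0.82)]
top knob_grip [([582.0, 350.0, 87.0], 0.76), ([250.0, 323.0, 89.0], 0.7), ([720.0, 410.0, 87.0], 0.68)]
top mould [([609.0, -333.0, 3.0], 0.56), ([581.0, 350.0, 86.0], 0.37)]
top bowl_near [([407.0, -24.0, 1.0], 0.86)]
top palette [([771.0, 141.0, 2.0], 0.78)]
top glue_jar [([423.0, 353.0, -2.0], 0.89), ([553.0, 57.0, 2.0], 0.16)]
top bottle [([707.0, 267.0, 2.0], 0.89)]
side mask [([448.0, -372.0, -0.0], 0.88), ([388.0, -570.0, -2.0], 0.65), ([269.0, -332.0, -2.0], 0.57)]
side station [([510.0, 214.0, -1.0], 0.62)]
side bay_stop [([553.0, 61.0, -1.0], 0.79)]
side nozzle_ti
[... 615 characters left out ...]
'time': 1.4, 'joint_pos': array([-1.22290932e+00,  2.63919547e-01,  1.60399053e+00,  2.17769008e-06,
        1.27370044e+00, -3.69227385e-02]), 'qd': array([ 0.00176933, -0.00162712, -0.00047437,  0.00039843, -0.00043136,
        0.00099769]), 'tau': array([ 1.46662209e-03, -5.15057373e+01, -3.67713618e+01,  2.19395524e-04,
        1.09310517e-03,  2.84652327e-05]), 'eef_pos': array([ 253.36783785, -625.64256075,  231.27166072]), 'ee_rot': array([ 9.81547275e-01,  1.91219628e-01, -3.53815769e-07, -8.98050069e-06]), 'contact_force': array([-0.41279575,  0.43064331,  0.04427827]), 'torque': array([-0.00579018,  0.05157288,  0.0202765 ]), 'grasp_force': 0.0, 'gripper_width': 1.0009467621638668}
```

View pics/top0.png

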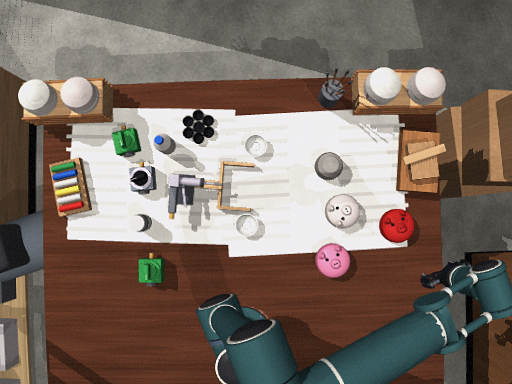

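View pics/side0.png

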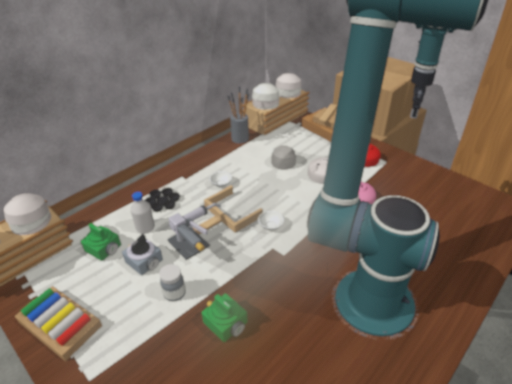

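The top picture shows the off-white mask at (342,211), with pink (333,260) and red (397,225) look-alikes. The bay mouth faces right at (240,187), and the gun's trigger is near (185,190). The grey regulator is at (142,178), between two green ones. The side view agrees with this. I'll zoom in to measure the bay yaw and the knob bar.

```bash
python3 - <<'E'
from h import *
im=cv2.imread('pics/top0.png')
a=im[145:230,125:265];cv2.imwrite('pics/z.png',cv2.resize(a,None,fx=5.7,fy=5.7,interpolation=cv2.INTER_CUBIC))
P={}
for n in ['mask','station','bay_stop','nozzle_tip','grip_middle','trigger_face','knob_grip','regulator','bowl_far','bowl_near','mould']:
    for c in('top','side'):
        get_image(c)
        L=[]
        for r in tip_of(c,n):
            L.append((world(c,r['position']).round(1).tolist(),round(r['confidence'],2)))
        print(c,n,L[:3])
# bay pixels silhouettes
get_image('top')
for n in['station','knob_grip']:
  for r in silhouettes('top',n)[:3]:
    m=r['pixels'];v,u=np.nonzero(m);print(n,r['confidence'],u.min(),u.max(),v.min(),v.max(),m.sum())
E
```

```text
top mask [([443.8, -377.3, 2.4], 0.74), ([264.6, -335.8, 4.0], 0.6), ([389.9, -573.4, -3.8], 0.56)]
side mask [([449.3, -374.2, -0.4], 0.95), ([388.0, -571.1, -0.3], 0.74), ([270.8, -331.6, -0.8], 0.66)]
top station []
side station [([502.9, 211.8, 0.5], 0.78)]
top bay_stop [([551.2, 60.2, -1.7], 0.82)]
side bay_stop [([553.3, 63.2, -1.9], 0.91)]
top nozzle_tip [([550.4, 60.3, 52.4], 0.63), ([444.8, -377.6, 3.4], 0.29)]
side nozzle_tip [([552.4, 57.0, 52.3], 0.93)]
top grip_middle [([494.0, 233.9, 78.6], 0.92)]
side grip_middle [([509.9, 212.7, 1.7], 0.68), ([494.4, 227.1, 76.7], 0.67)]
top trigger_face [([497.0, 180.9, 74.2], 0.4)]
side trigger_face [([496.0, 179.2, 75.3], 0.6)]
top knob_grip [([581.0, 351.9, 89.0], 0.78), ([581.0, 349.6, -2.5], 0.71), ([718.5, 408.8, 88.6], 0.66)]
side knob_grip [([249.1, 323.3, 88.3], 0.64), ([581.0, 351.2, 88.0], 0.56), ([723.2, 408.2, 87.8], 0.5)]
top regulator [([581.5, 350.8, -0.5], 0.81), ([242.9, 323.6, -1.1], 0.71), ([497.7, 228.4, 75.7], 0.68)]
side regulator [([249.6, 320.8, 2.8], 0.77), ([581.6, 345.5, 1.6], 0.76), ([719.2, 410.2, 2.4], 0.68)]
top bowl_far [([693.9, -63.9, 0.6], 0.85)]
side bowl_far [([691.5, -66.1, -0.3], 0.51)]
top bowl_near [([407.0, -21.6, 2.1], 0.66)]
side bowl_near [([404.8, -25.7, -2.8], 0.67)]
top mould [([612.8, -330.4, 0.2], 0.61)]
side mould [([614.7, -325.8, 0.6], 0.68)]
station 0.75 168 252 161 218 1514
knob_grip 0.7 168 253 161 218 1469
knob_grip 0.68 132 147 171 184 164
knob_grip 0.67 142 155 264 279 175
```

View pics/z.png

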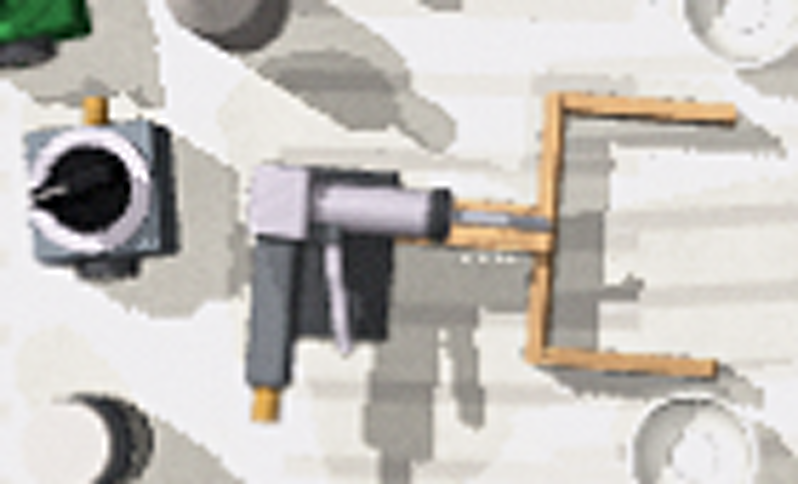

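```bash
python3 - <<'E'
from h import *
im=cv2.imread('pics/top0.png')
a=im[160:200,118:168];a=cv2.resize(a,None,fx=12,fy=12,interpolation=cv2.INTER_CUBIC);a=(255*(a/255.)**.45).astype('uint8');cv2.imwrite('pics/k.png',a)
q={k:ray('top',125+(x+.5)/5.7-.5,145+(y+.5)/5.7-.5,35) for k,(x,y) in dict(fi=(560,110),fe=(735,121),ni=(548,349),ne=(716,361),fo=(551,93),no=(527,362)).items()}
for k in q:print(k,q[k].round(1))
d=lambda a,b:np.degrees(np.arctan2(*(q[b]-q[a])[[1,0]]))
print(d('fi','fe'),d('ni','ne'),d('ni','fi'),d('no','fo'),(q['fi']+q['ni'])/2)
E
```

```text
fi [626.2  52.   35. ]
fe [616.3 -58.7  35. ]
ni [475.   62.6  35. ]
ne [464.9 -43.2  35. ]
fo [637.2  57.5  35. ]
no [467.1  76.1  35. ]
-95.10186893275858 -95.46562618519823 -4.019833952297559 -6.229227727329509 [550.59560323  57.32211738  35.        ]
```

View pics/k.png

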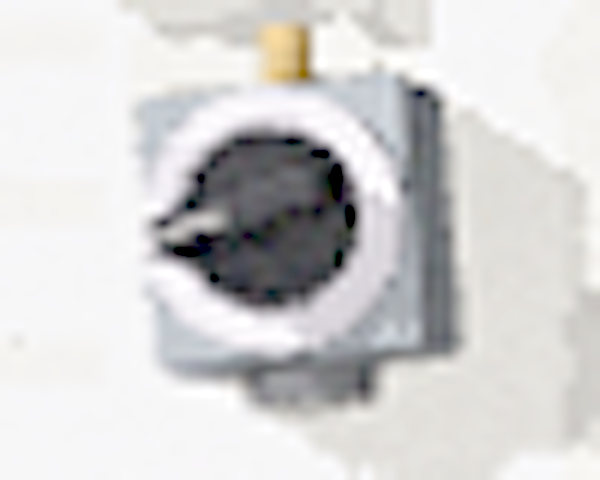

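The bay yaw is -5.2° and its stop is at about (551.5, 58.5). The knob's pointer tip is at about (131,179) in the original picture. I'll now place the open fingers as a cradle behind the mask.

Call:
{"api": "arm_command", "payload": {"series": [1, 0, 0, 0, -7.6, 1, 0, 0, 0, -7.6, 1, 0, 0, 0, -7.6, 1, 0, 0, 0, -7.6, 1, 0, 0, 0, -7.6, 1, 0, 0, 0, -7.6, 1, 22.5, 8.4, 0, 0, 1, 22.5, 8.4, 0, 0, 1, 22.5, 8.4, 0, 0, 1, 22.5, 8.4, 0, 0]}}

```text
time: 4.75
eef_pos: [319.2, -554.5, 231.3]
ee_rot: [0.831, 0.557, 0.0, 0.0]
contact_force: [0.8, -0.2, -0.1]
gripper_width: 1.006
grasp_force: 0.0
```

Call:
{"api": "arm_command", "payload": {"series": [1, 22.5, 8.4, 0, 0, 1, 22.5, 8.4, 0, 0, 1, 22.5, 8.4, 0, 0, 1, 22.5, 8.4, 0, 0, 1, 22.5, 8.4, 20, 0, 1, 22.5, 8.4, 20, 0, 1, 0, 0, 30, 0, 1, 0, 0, 30, 0, 1, 0, 0, 30, 0, 1, 0, 0, 20, 0]}}

```text
time: 5.75
eef_pos: [415.9, -448.3, 78.9]
ee_rot: [0.831, 0.557, -0.0, -0.001]
contact_force: [0.3, -0.2, -0.4]
gripper_width: 1.001
grasp_force: 0.0
```

```bash
cat >> h.py <<'E'
def pose():
    s=read_state();q=s['ee_rot'];a=np.degrees(2*np.arctan2(q[1],q[0]));return s,np.array(s['eef_pos']),a
def to(x,y,ang):
    s,p,a=pose();r=np.radians(ang);d=np.array([x-p[0],y-p[1]])
    print('t',round(s['time'],2),'p',p.round(1),'ang',round(a,2),'turn',round(a-ang,2),'then dx,dy',[round(float(v),1) for v in(d@[np.cos(r),np.sin(r)],d@[np.sin(r),-np.cos(r)])],'F',s['contact_force'].round(1),'M',s['torque'].round(2),'g',round(s['gripper_width'],3),round(s['grasp_force'],1),'j6',round(s['joint_pos'][5],2))
E
python3 - <<'E'
from h import *
to(530.5-56*.381,-172.5-56*.925,67.6)
for c in('top','side'):
    cv2.imwrite(f'pics/{c}1.png',get_image(c)[:,:,::-1]); print([(world(c,r['position']).round(1).tolist(),round(r['confidence'],2)) for r in tip_of(c,'mask')])
E
```

```text
t 5.75 p [ 415.9 -448.3   78.9] ang 67.67 turn 0.07 then dx,dy [242.7, 0.9] F [ 0.3 -0.2 -0.4] M [-0.01  0.02  0.01] g 1.001 0.0 j6 -0.47
[([446.9, -377.9, 3.2], 0.98), ([267.8, -337.7, 2.7], 0.83), ([389.1, -573.8, -0.6], 0.58)]
[([387.5, -571.3, -5.8], 0.77), ([451.3, -373.6, -1.3], 0.76), ([583.9, 348.7, -0.3], 0.31), ([774.2, 146.4, -4.2], 0.3)]
```

Call:
{"api": "arm_command", "payload": {"series": [1, 0, 0, 25, 0, 1, 0, 0, 25, 0, 1, 0, 0, 15, 0, 1, 0, 0, 9, 0, 1, 0, 0, 0, 0, 1, 4, 0, 0, 0, 1, 6, 0, 0, 0, 1, 6, 0, 0, 0, 1, 6, 0, 0, 0, 1, 6, 0, 0, 0]}}

```text
time: 6.95
eef_pos: [427.7, -423.3, 7.8]
ee_rot: [0.831, 0.557, -0.0, 0.0]
contact_force: [-1.1, -1.5, 0.2]
gripper_width: 1.0
grasp_force: 0.7
```

Call:
{"api": "arm_command", "payload": {"series": [1, 8, 0, 0, 0, 1, 10, 0, 0, 0, 1, 10, 0, 0, 0, 1, 10, 0, 0, 0, 1, 10, 0, 0, 0, 1, 10, 0, 0, 0, 1, 10, 0, 0, 0, 1, 10, 0, 0, 0, 1, 8, 0, 0, 0, 1, 6, 0, 0, 0]}}

```text
time: 7.95
eef_pos: [462.5, -337.7, 7.3]
ee_rot: [0.831, 0.557, -0.0, -0.0]
contact_force: [0.2, -2.1, 1.8]
gripper_width: 1.002
grasp_force: 1.3
```

```bash
python3 - <<'E'
from h import *
to(530.5-56*.381,-172.5-56*.925,67.6)
for c in('top','side'):
    cv2.imwrite(f'pics/{c}2.png',get_image(c)[:,:,::-1]); print([(world(c,r['position']).round(1).tolist(),round(r['confidence'],2)) for r in tip_of(c,'mask')])
cv2.imwrite('pics/m2.png',np.hstack([cv2.resize(cv2.imread(f'pics/{c}2.png'),(400,300)) for c in('top','side')]))
E
```

```text
t 7.95 p [ 462.5 -337.7    7.3] ang 67.67 turn 0.07 then dx,dy [122.6, -0.1] F [ 0.2 -2.1  1.8] M [-0.28  0.09 -0.05] g 1.002 1.3 j6 -0.28
[([479.3, -292.8, 0.5], 0.68), ([390.9, -575.9, 2.3], 0.62), ([267.0, -336.4, 3.2], 0.4)]
[([483.2, -281.3, -0.3], 0.94), ([269.1, -331.7, 0.0], 0.76), ([390.5, -572.4, -1.1], 0.74)]
```

View pics/m2.png

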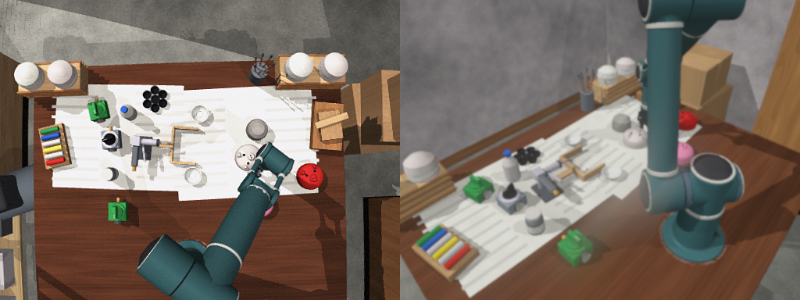

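The two-panel picture shows the mask cradled ahead of the fingers, with everything else undisturbed. I'll continue to the bay axis, then turn onto it.

Call:
{"api": "arm_command", "payload": {"series": [1, 7, 0, 3, 0, 1, 12, 0, 0, 0, 1, 14, 0, 0, 0, 1, 14, 0, 0, 0, 1, 14, 0, 0, 0, 1, 14, 0, 0, 0, 1, 14, 0, 0, 0, 1, 14, 0, 0, 0, 1, 11, 0, 0, 0, 1, 8, 0, 0, 0]}}

```text
time: 9.15
eef_pos: [509.0, -224.4, 4.2]
ee_rot: [0.831, 0.557, -0.0, -0.0]
contact_force: [-1.1, -0.9, 0.4]
gripper_width: 0.996
grasp_force: 1.0
```

Call:
{"api": "arm_command", "payload": {"series": [1, 6.6, 1.75, 0, -2.87, 1, 6.6, 1.75, 0, -2.87, 1, 6.6, 1.75, 0, -2.87, 1, 6.6, 1.75, 0, -2.87, 1, 6.6, 1.75, 0, -2.87, 1, 6.6, 1.75, 0, -2.87, 1, 5, 0, 0, 0, 1, 4, 0, 0, 0, 1, 2, 0, 0, 0, 1, 0, 0, 0, 0]}}

```text
time: 10.15
eef_pos: [529.9, -179.0, 4.2]
ee_rot: [0.738, 0.675, 0.0, -0.0]
contact_force: [0.1, -0.5, 0.9]
gripper_width: 0.999
grasp_force: 0.0
```

```bash
python3 - <<'E'
from h import *
to(545.9-56*.0906,-3.2-56*.996,84.8)
for c in('top','side')*2:
    im=get_image(c); print(c,[(world(c,r['position']).round(1).tolist(),round(r['confidence'],2)) for r in tip_of(c,'mask')[:3]],[(world(c,r['position']).round(1).tolist(),round(r['confidence'],2)) for r in tip_of(c,'bay_stop')[:1]])
E
```

```text
t 10.15 p [ 529.9 -179.     4.2] ang 84.84 turn 0.04 then dx,dy [120.6, -0.0] F [ 0.1 -0.5  0.9] M [-0.01 -0.01  0.03] g 0.999 0.0 j6 -0.28
top [([533.6, -125.3, 4.3], 0.87), ([392.3, -574.8, -1.9], 0.65), ([266.8, -335.2, 3.0], 0.64)] [([550.8, 56.9, -3.2], 0.59)]
side [([389.6, -572.9, -2.5], 0.97), ([538.1, -118.5, -0.1], 0.89), ([271.9, -330.4, -1.0], 0.69)] [([550.4, 61.5, 1.0], 0.6)]
top [([386.4, -574.7, 1.1], 0.92), ([268.5, -338.0, 3.8], 0.8), ([533.8, -128.4, 2.8], 0.62)] [([553.5, 60.9, -0.1], 0.57)]
side [([387.3, -569.4, -2.9], 0.78), ([272.5, -331.4, -2.3], 0.72), ([536.5, -121.1, 1.1], 0.63)] [([549.8, 62.4, 1.1], 0.68)]
```

Call:
{"api": "arm_command", "payload": {"series": [1, 6, 0, 0, 0, 1, 12, 0, 0, 0, 1, 13, 0, 0, 0, 1, 13, 0, 0, 0, 1, 13, 0, 0, 0, 1, 12, 0, 0, 0, 1, 12, 0, 0, 0, 1, 10, 0, 0, 0, 1, 8, 0, 0, 0, 1, 6, 0, 0, 0]}}

```text
time: 11.75
eef_pos: [539.6, -74.0, 4.3]
ee_rot: [0.738, 0.675, -0.0, 0.0]
contact_force: [0.0, -2.3, -0.4]
gripper_width: 1.0
grasp_force: 0.6
```

Call:
{"api": "arm_command", "payload": {"series": [1, 2, 0, 0, 0, 1, 2, 0, 0, 0, 1, 1, 0, 0, 0, 1, 1, 0, 0, 0, 1, 1, 0, 0, 0, 1, 1, 0, 0, 0, 1, 1, 0, 0, 0, 1, 1, 0, 0, 0, 1, 1, 0, 0, 0, 1, 0, 0, 0, 0]}}

```text
time: 12.75
eef_pos: [540.4, -63.7, 4.3]
ee_rot: [0.738, 0.675, 0.0, -0.0]
contact_force: [0.2, -0.1, 0.2]
gripper_width: 1.0
grasp_force: 0.4
```

```bash
python3 - <<'E'
from h import *
to(545.9-56*.0906,-3.2-56*.996,84.8)
for c in('top','side'):
    im=get_image(c);cv2.imwrite(f'pics/{c}3.png',im[:,:,::-1]); print(c,[(world(c,r['position']).round(1).tolist(),round(r['confidence'],2)) for r in tip_of(c,'mask')[:3]],[(world(c,r['position']).round(1).tolist(),round(r['confidence'],2)) for r in tip_of(c,'bay_stop')[:1]])
E
```

```text
t 12.75 p [540.4 -63.7   4.3] ang 84.87 turn 0.07 then dx,dy [4.7, -0.0] F [ 0.2 -0.1  0.2] M [-0.14 -0.02 -0.04] g 1.0 0.4 j6 -0.07
top [([268.7, -333.9, 0.4], 0.84), ([541.6, -10.3, 0.1], 0.52)] [([551.6, 58.6, 3.0], 0.97)]
side [([270.0, -332.2, 3.8], 0.71), ([546.2, -6.1, -0.2], 0.57), ([388.8, -571.3, -2.0], 0.51)] []
```

Not at the board yet, so I'll creep on and watch for a rise in force.

Call:
{"api": "arm_command", "payload": {"series": [1, 1, 0, 0, 0, 1, 0.5, 0, 0, 0, 1, 0.5, 0, 0, 0, 1, 0.5, 0, 0, 0, 1, 0.5, 0, 0, 0, 1, 0.5, 0, 0, 0, 1, 0.5, 0, 0, 0, 1, 0, 0, 0, 0, 1, 0, 0, 0, 0, 1, 0, 0, 0, 0]}}

```text
time: 14.05
eef_pos: [540.8, -59.8, 4.3]
ee_rot: [0.738, 0.675, 0.0, -0.0]
contact_force: [-0.1, -1.4, 0.9]
gripper_width: 1.001
grasp_force: 0.3
```

Call:
{"api": "arm_command", "payload": {"series": [1, 0.5, 0, 0, 0, 1, 0.5, 0, 0, 0, 1, 0.5, 0, 0, 0, 1, 0.5, 0, 0, 0, 1, 0, 0, 0, 0, 1, 0, 0, 0, 0, 1, 0, 0, 0, 0, 1, 0, 0, 0, 0, 1, 0, 0, 0, 0, 1, 0, 0, 0, 0]}}

```text
time: 15.05
eef_pos: [541.0, -58.1, 4.3]
ee_rot: [0.738, 0.675, -0.0, 0.0]
contact_force: [-0.3, -4.8, -0.4]
gripper_width: 1.002
grasp_force: 2.3
```

Call:
{"api": "arm_command", "payload": {"series": [1, 0.5, 0, 0, 0, 1, 0.5, 0, 0, 0, 1, 0, 0, 0, 0, 1, 0, 0, 0, 0, 1, 0, 0, 0, 0, 1, 0, 0, 0, 0, 1, 0, 0, 0, 0, 1, 0, 0, 0, 0, 1, 0, 0, 0, 0, 1, 0, 0, 0, 0]}}

```text
time: 16.05
eef_pos: [541.4, -57.8, 4.4]
ee_rot: [0.738, 0.675, -0.0, 0.001]
contact_force: [0.8, -8.2, 0.6]
gripper_width: 0.999
grasp_force: 4.0
```

```bash
python3 - <<'E'
from h import *
to(545.9-56*.0906,-3.2-56*.996,84.8)
im=get_image('top')[:,:,::-1];b=get_image('side')[:,:,::-1]
cv2.imwrite('pics/m4.png',np.hstack([cv2.resize(im[145:225,165:265],(500,400),interpolation=2),cv2.resize(b[170:260,160:235],(300,400)[:2],interpolation=2)]))
E
```

```text
t 16.05 p [541.4 -57.8   4.4] ang 84.89 turn 0.09 then dx,dy [-1.2, -0.4] F [ 0.8 -8.2  0.6] M [-1.2   0.01 -0.05] g 0.999 4.0 j6 -0.06
```

View pics/m4.png

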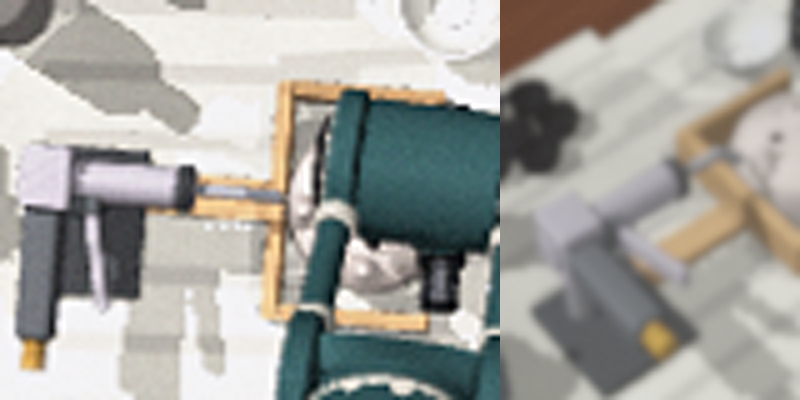

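The picture shows the blank seated against the back board under the nozzle, and the force rise to 8 N supports that. I'll back off along the bay axis and rise, then measure the grip and trigger.

Call:
{"api": "arm_command", "payload": {"series": [1, -3, 0, 0, 0, 1, -10, 0, 0, 0, 1, -15, 0, 0, 0, 1, -15, 0, 0, 0, 1, -5, 0, -15, 0, 1, 0, 0, -30, 0, 1, 0, 0, -40, 0, 1, 0, 0, -40, 0, 1, 0, 0, -40, 0, 1, 0, 0, -25, 0]}}

```text
time: 17.15
eef_pos: [538.3, -105.5, 199.5]
ee_rot: [0.738, 0.674, 0.002, 0.002]
contact_force: [0.4, -0.0, 0.5]
gripper_width: 1.0
grasp_force: 0.0
```

```bash
python3 - <<'E'
from h import *
R=np.array([[.9959,.0906],[-.0906,.9959]])
o=np.array([505.6,212])
for k,(x,y,z) in dict(rear=(248.5,310,88),front=(292,310,88),tip=(347,352,83),tl=(332,290,83),tr=(345,290,83),stub=(265,420,75),corner=(250,240,88),botL=(247,383,88),clampTL=(255,165,98)).items():
    p=ray('top',125+(x+.5)/5.7-.5,145+(y+.5)/5.7-.5,z)[:2];print(k,p.round(1),'local',(R.T@(p-o)).round(1))
for n in('grip_middle','trigger_face','mask'):
  for c in('top','side'):
    get_image(c);print(n,c,[(world(c,r['position']).round(1).tolist(),round(r['confidence'],2)) for r in tip_of(c,n)[:3]])
to(496,205,174.8)
E
```

```text
rear [502.2 240.6] local [-6.  28.2]
front [501.6 213.7] local [-4.2  1.4]
tip [475.2 181.2] local [-27.5 -33.4]
tl [513.4 189.8] local [  9.8 -21.4]
tr [513.2 181.8] local [ 10.3 -29.4]
stub [434.7 234.4] local [-72.7  15.9]
corner [545.1 239.1] local [36.9 30.5]
botL [457.6 242.2] local [-50.5  25.8]
clampTL [590.1 233.1] local [82.3 28.7]
grip_middle top [([494.8, 231.1, 75.9], 0.84)]
grip_middle side [([549.8, 62.1, -0.5], 0.69), ([497.6, 225.9, 77.5], 0.61), ([580.3, 347.1, -2.8], 0.53)]
trigger_face top [([500.3, 180.3, 74.1], 0.52)]
trigger_face side [([495.8, 181.8, 76.6], 0.42)]
mask top [([268.6, -338.0, 2.9], 0.95), ([392.5, -577.2, -1.7], 0.79), ([544.2, -3.8, 3.5], 0.76)]
mask side [([546.0, 0.1, -0.8], 0.91), ([709.9, 262.9, 3.3], 0.72)]
t 17.75 p [ 536.2 -104.5  193.2] ang 84.87 turn -89.93 then dx,dy [68.1, 304.6] F [ 0.8  0.2 -0.8] M [-0.01  0.01  0.  ] g 1.001 0.0 j6 -0.15
```

Call:
{"api": "arm_command", "payload": {"series": [1, 20, 0, 0, 0, 1, 30, 0, 0, 0, 1, 35, 0, 0, 0, 1, 35, 0, 0, 0, 1, 35, 0, 0, 0, 1, 35, 0, 0, 0, 1, 35, 0, 0, 0, 1, 35, 0, 0, 0, 1, 30, 0, 0, 0, 1, 20, 0, 0, 0]}}

```text
time: 18.75
eef_pos: [564.3, 206.3, 193.8]
ee_rot: [0.738, 0.675, -0.0, -0.0]
contact_force: [0.9, -1.6, 0.1]
gripper_width: 1.002
grasp_force: 0.0
```

Call:
{"api": "arm_command", "payload": {"series": [1, 0, 0, 0, -8.2, 1, 0, 0, 0, -8.2, 1, 0, 0, 0, -8.2, 1, 0, 0, 0, -8.2, 1, 0, 0, 0, -8.2, 1, 0, 0, 0, -8.2, 1, 0, 0, 0, -8.2, 1, 0, 0, 0, -8.2, 1, 0, 0, 0, -8.2, 1, 0, 0, 0, -8.2]}}

```text
time: 19.75
eef_pos: [564.3, 204.1, 193.7]
ee_rot: [0.111, 0.994, -0.0, -0.0]
contact_force: [-0.0, -0.5, 0.9]
gripper_width: 1.001
grasp_force: 0.0
```

```bash
python3 - <<'E'
from h import *
to(496.7,213.8,174.8)
E
```

```text
t 19.75 p [564.3 204.1 193.7] ang 167.21 turn -7.59 then dx,dy [68.2, 3.5] F [-0.  -0.5  0.9] M [-0.   -0.01  0.03] g 1.001 0.0 j6 -1.04
```

Call:
{"api": "arm_command", "payload": {"series": [1, 0, 0, 0, -7.6, 1, 15, 0.5, 0, 0, 1, 18, 1, 0, 0, 1, 18, 1, 0, 0, 1, 12, 1, 0, 0, 1, 5.2, 0, 0, 0, 1, 0, 0, 25, 0, 1, 0, 0, 30, 0, 1, 0, 0, 20, 0, 1, 0, 0, 10, 0]}}

```text
time: 20.75
eef_pos: [495.5, 213.6, 107.1]
ee_rot: [0.049, 0.999, -0.001, -0.002]
contact_force: [0.2, 0.5, 0.2]
gripper_width: 1.002
grasp_force: 0.0
```

```bash
python3 - <<'E'
from h import *
to(496.7,213.8,174.8)
im=get_image('top')[:,:,::-1];b=get_image('side')[:,:,::-1]
cv2.imwrite('pics/m5.png',np.hstack([cv2.resize(im[155:235,150:230],(400,400),interpolation=2),cv2.resize(b[180:260,150:230],(400,400),interpolation=2)]))
for c in('top','side'):
  for n in('grip_middle','trigger_face'):print(c,n,[(world(c,r['position']).round(1).tolist(),round(r['confidence'],2)) for r in tip_of(c,n)[:3]])
E
```

```text
t 20.75 p [495.5 213.6 107.1] ang 174.41 turn -0.39 then dx,dy [-1.1, 0.3] F [0.2 0.5 0.2] M [0.04 0.02 0.03] g 1.002 0.0 j6 -1.11
top grip_middle [([496.0, 231.3, 79.1], 0.7)]
top trigger_face [([498.6, 180.7, 71.1], 0.5), ([495.8, 231.0, 77.7], 0.42)]
side grip_middle [([494.7, 228.5, 76.0], 0.55), ([708.5, 260.3, 2.1], 0.23)]
side trigger_face [([495.8, 183.0, 75.3], 0.6)]
```

View pics/m5.png

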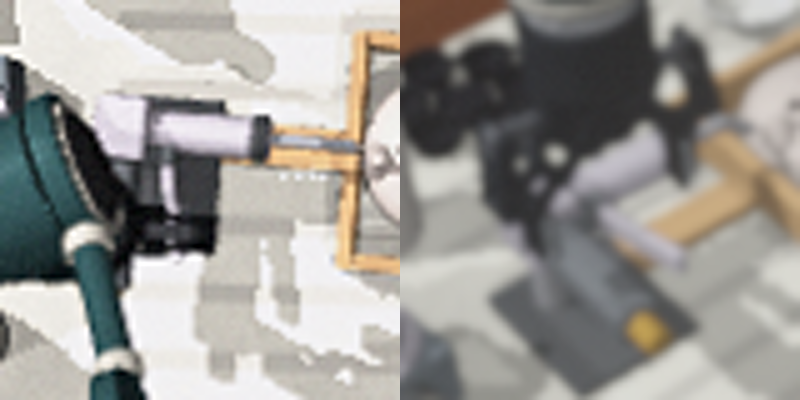

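The fingers straddle the grip and trigger, and the blank is still at the board. Next I descend.

Call:
{"api": "arm_command", "payload": {"series": [1, 0, 1, 5, 0, 1, 0, 0, 7, 0, 1, 0, 0, 7, 0, 1, 0, 0, 7, 0, 1, 0, 0, 7, 0, 1, 0, 0, 7, 0, 1, 0, 0, 7, 0, 1, 0, 0, 5, 0, 1, 0, 0, 1, 0, 1, 0, 0, 0, 0]}}

```text
time: 22.05
eef_pos: [497.0, 215.1, 56.0]
ee_rot: [0.048, 0.999, -0.0, -0.0]
contact_force: [-0.7, -0.3, -0.4]
gripper_width: 1.0
grasp_force: 0.0
```

Call:
{"api": "arm_command", "payload": {"series": [0.5, 0, 0, 0, 0, 0.4, 0, 0.5, 0, 0, 0.3, 0, 1, 0, 0, 0.2, 0, 1, 0, 0, 0.1, 0, 1, 0, 0, 0, 0, 0.5, 0, 0, -0.2, 0, 0, 0, 0, -0.2, 0, 0, 0, 0, -0.2, 0, 0, 0, 0, -0.2, 0, 0, 0, 0], "squeeze": 30}}

```text
time: 23.05
eef_pos: [497.7, 221.1, 57.8]
ee_rot: [0.049, 0.999, 0.002, 0.0]
contact_force: [-3.9, 3.5, 8.6]
gripper_width: 0.508
grasp_force: 30.0
```

```bash
python3 - <<'E'
from h import *
to(496.7,213.8,174.8)
im=get_image('top')[:,:,::-1];b=get_image('side')[:,:,::-1]
cv2.imwrite('pics/m6.png',np.hstack([cv2.resize(im[155:235,150:230],(400,400),interpolation=2),cv2.resize(b[180:260,150:230],(400,400),interpolation=2)]))
for c in('top','side'):
  for n in('trigger_face','mask'):print(c,n,[(world(c,r['position']).round(1).tolist(),round(r['confidence'],2)) for r in tip_of(c,n)[:3]])
E
```

```text
t 23.05 p [497.7 221.1  57.8] ang 174.39 turn -0.41 then dx,dy [0.4, -7.4] F [-3.9  3.5  8.6] M [ 0.26  0.72 -0.26] g 0.508 30.0 j6 -1.1
top trigger_face []
top mask [([389.4, -575.0, -0.8], 0.82), ([542.2, -3.8, 0.5], 0.72), ([266.1, -336.6, 2.4], 0.7)]
side trigger_face [([497.2, 199.6, 75.3], 0.63), ([582.5, 350.7, -3.4], 0.38)]
side mask [([269.6, -331.1, -1.0], 0.85), ([545.9, -0.4, -3.2], 0.83), ([388.5, -571.4, -1.1], 0.73)]
```

The width is 43 mm against 44 mm at home, with a steady 30 N on the pads, so the trigger is home. I'll hold it, then release and rise.

Call:
{"api": "arm_command", "payload": {"series": [-0.2, 0, 0, 0, 0, -0.2, 0, 0, 0, 0, -0.2, 0, 0, 0, 0, -0.2, 0, 0, 0, 0, -0.2, 0, 0, 0, 0, -0.2, 0, 0, 0, 0, -0.2, 0, 0, 0, 0, -0.2, 0, 0, 0, 0, -0.2, 0, 0, 0, 0, -0.2, 0, 0, 0, 0], "squeeze": 40}}

```text
time: 24.35
eef_pos: [497.7, 221.2, 57.9]
ee_rot: [0.049, 0.999, 0.002, 0.0]
contact_force: [-4.8, 3.8, 8.6]
gripper_width: 0.508
grasp_force: 39.8
```

Call:
{"api": "arm_command", "payload": {"series": [-0.2, 0, 0, 0, 0, -0.2, 0, 0, 0, 0, -0.2, 0, 0, 0, 0, -0.2, 0, 0, 0, 0, 0.3, 0, -1, 0, 0, 0.6, 0, -2, 0, 0, 1, 0, -2, 0, 0, 1, 0, 0, 0, 0, 1, 0, 0, 0, 0, 1, 0, 0, 0, 0]}}

```text
time: 25.35
eef_pos: [497.2, 214.4, 56.4]
ee_rot: [0.048, 0.999, 0.0, 0.0]
contact_force: [0.9, -0.4, -0.1]
gripper_width: 0.997
grasp_force: 0.0
```

```bash
python3 - <<'E'
from h import *
c=calibration('top')
def proj(X):
    c=calibration('top');f=192/np.tan(np.radians(c['vertical_fov']/2));p=np.array(c['R'])@X+np.array(c['t']);s=p[:2]/p[2];s=s*(1+c['k1']*(s@s));return s*f+[c['cx'],c['cy']]
to(582,350.5,174.8)
ax=np.array([581.5,350.5])
tip=ray('top',118+160/12,160+233/12,94)[:2];d=tip-ax
print('tip',tip,'r',np.linalg.norm(d),'ang',np.degrees(np.arctan2(d[1],d[0])))
for z in(66,94):
  print(z,(proj(np.array([*ax,z]))-[118,160])*12)
E
```

```text
t 25.35 p [497.2 214.4  56.4] ang 174.45 turn -0.35 then dx,dy [-72.2, 143.2] F [ 0.9 -0.4 -0.1] M [ 0.01 -0.06 -0.03] g 0.997 0.0 j6 -1.11
tip [573.61702564 368.97954935] r 20.090670199482453 ang 113.10204240671011
66 [250.15040201 212.29158956]
94 [221.81725195 204.3177505 ]
```

Call:
{"api": "arm_command", "payload": {"series": [1, 0, 0, -10, 0, 1, 0, 0, -25, 0, 1, 0, 0, -30, 0, 1, 0, 0, -30, 0, 1, 0, 0, -25, 0, 1, 0, 0, 0, 8.3, 1, 0, 0, 0, 8.3, 1, 0, 0, 0, 8.3, 1, 0, 0, 0, 8.3, 1, 0, 0, 0, 8.3]}}

```text
time: 26.35
eef_pos: [497.1, 214.4, 177.2]
ee_rot: [0.402, 0.916, 0.0, 0.0]
contact_force: [0.3, -0.4, -0.5]
gripper_width: 1.0
grasp_force: 0.0
```

Call:
{"api": "arm_command", "payload": {"series": [1, 0, 0, 0, 8.3, 1, 0, 0, 0, 8.3, 1, 0, 0, 0, 8.3, 1, 15, 15, 0, 0, 1, 20, 20, 0, 0, 1, 25, 25, 0, 0, 1, 20, 25, 0, 0, 1, 15, 20, 0, 0, 1, 7, 10, 0, 0, 1, 0, 5, 0, 0]}}

```text
time: 27.35
eef_pos: [579.7, 349.3, 176.6]
ee_rot: [0.587, 0.81, 0.0, -0.0]
contact_force: [0.0, 0.1, -1.1]
gripper_width: 1.003
grasp_force: 0.0
```

```bash
python3 - <<'E'
from h import *
to(581.5,350.5,108)
im=get_image('top')[:,:,::-1];b=get_image('side')[:,:,::-1]
for c in('top','side'):
  for n in('trigger_face','mask','knob_grip'):print(c,n,[(world(c,r['position']).round(1).tolist(),round(r['confidence'],2)) for r in tip_of(c,n)[:3]])
cv2.imwrite('pics/m7.png',cv2.resize(b[200:280,110:200],(630,560),interpolation=2))
E
```

```text
t 27.35 p [579.7 349.3 176.6] ang 108.13 turn 0.13 then dx,dy [0.6, 2.1] F [ 0.   0.1 -1.1] M [ 0.02 -0.01  0.02] g 1.003 0.0 j6 0.19
top trigger_face [([498.8, 180.6, 74.2], 0.42), ([496.3, 231.0, 78.3], 0.17)]
top mask [([268.5, -336.3, 4.6], 0.91), ([545.7, -4.8, 1.0], 0.77), ([705.8, 265.1, 0.7], 0.73)]
top knob_grip [([706.3, 264.0, 3.2], 0.58), ([249.1, 323.6, 87.5], 0.55), ([554.1, 57.7, -0.2], 0.5)]
side trigger_face [([495.9, 183.4, 76.9], 0.58), ([504.8, 212.7, -0.6], 0.35)]
side mask [([548.1, 0.3, -3.4], 0.91), ([273.6, -330.4, -0.3], 0.6)]
side knob_grip [([723.0, 409.6, 90.6], 0.72), ([251.0, 319.1, 86.5], 0.66), ([584.0, 350.3, 91.4], 0.57)]
```

View pics/m7.png

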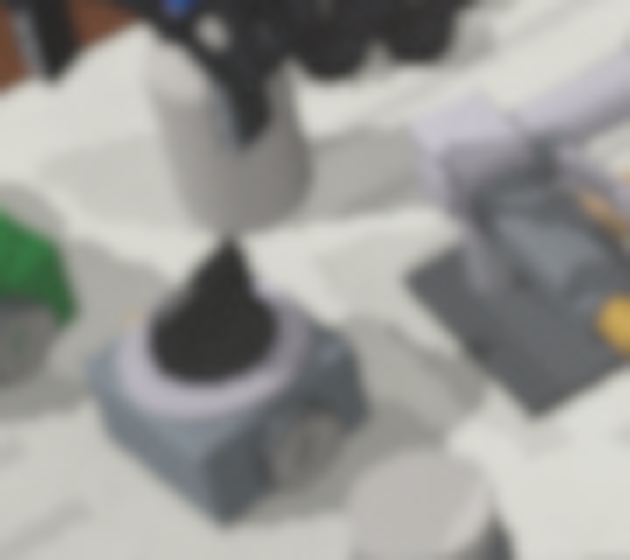

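The picture shows the knob bar nearly end-on to the side camera. I'll check that this fits 108°.

```bash
python3 - <<'E'
from h import *
c=calibration('side');R=np.array(c['R']);C=-R.T@np.array(c['t']);d=np.array([582,350])-C[:2];print(C.round(),np.degrees(np.arctan2(d[1],d[0])))
f=192/np.tan(np.radians(c['vertical_fov']/2))
for a in(95,108,120,135):
  for s in(-26.5,26.5):
    r=np.radians(a);X=np.array([582+s*np.cos(r),350.5+s*np.sin(r),94]);p=R@X+np.array(c['t']);q=p[:2]/p[2];q=q*(1+c['k1']*(q@q))*f+[c['cx'],c['cy']];print(a,s,((q-[110,200])*7).round())
E
```

```text
[-221.  682.  914.] -22.50517816846736
95 -26.5 [243. 238.]
95 26.5 [140. 312.]
108 -26.5 [233. 233.]
108 26.5 [151. 317.]
120 -26.5 [221. 230.]
120 26.5 [162. 321.]
135 -26.5 [205. 229.]
135 26.5 [179. 322.]
```

This fits: the far end is at (230,240), which gives about 108°. I'll descend over the bar and grip.

Call:
{"api": "arm_command", "payload": {"series": [1, 0.6, 2, 15, 0, 1, 0, 0, 25, 0, 1, 0, 0, 20, 0, 1, 0, 0, 15, 0, 1, 0, 0, 10, 0, 1, 0, 0, 8, 0, 1, 0, 0, 6, 0, 1, 0, 0, 2, 0, 1, 0, 0, 0, 0, 1, 0, 0, 0, 0]}}

```text
time: 28.75
eef_pos: [581.7, 349.8, 76.1]
ee_rot: [0.587, 0.809, 0.001, 0.0]
contact_force: [-0.8, 0.7, 0.5]
gripper_width: 0.998
grasp_force: 0.0
```

Call:
{"api": "arm_command", "payload": {"series": [0.3, 0, 0, 0, 0, 0, 0, 0, 0, 0, -0.3, 0, 0, 0, 0, -0.5, 0, 0, 0, 0, -0.7, 0, 0, 0, 0, -1, 0, 0, 0, 0, -1, 0, 0, 0, 0, -1, 0, 0, 0, 0, -1, 0, 0, 0, 0, -1, 0, 0, 0, 0], "squeeze": 40}}

```text
time: 29.75
eef_pos: [582.2, 349.8, 75.7]
ee_rot: [0.587, 0.809, 0.001, 0.001]
contact_force: [5.1, 0.9, -1.0]
gripper_width: 0.15
grasp_force: 40.8
```

```bash
python3 - <<'E'
from h import *
to(581.5,350.5,108)
E
```

```text
t 29.75 p [582.2 349.8  75.7] ang 108.06 turn 0.06 then dx,dy [0.9, -0.5] F [ 5.1  0.9 -1. ] M [ 0.14 -0.85  0.03] g 0.15 40.8 j6 0.19
```

Call:
{"api": "arm_command", "payload": {"series": [-1, 0, 0, 0, -4, -1, 0, 0, 0, -4, -1, 0, 0, 0, -4, -1, 0, 0, 0, -4, -1, 0, 0, 0, -4, -1, 0, 0, 0, -4, -1, 0, 0, 0, -4, -1, 0, 0, 0, -4, -1, 0, 0, 0, -4, -1, 0, 0, 0, -4]}}

```text
time: 30.75
eef_pos: [582.2, 349.7, 75.7]
ee_rot: [0.274, 0.962, 0.001, 0.001]
contact_force: [5.3, 1.5, -1.3]
gripper_width: 0.153
grasp_force: 40.8
```

```bash
python3 - <<'E'
from h import *
to(581.5,350.5,108)
E
```

```text
t 30.75 p [582.2 349.7  75.7] ang 148.23 turn 40.23 then dx,dy [1.0, -0.5] F [ 5.3  1.5 -1.3] M [ 0.16 -0.84 -0.04] g 0.153 40.8 j6 -0.51
```

Call:
{"api": "arm_command", "payload": {"series": [-1, 0, 0, 0, -4, -1, 0, 0, 0, -4, -1, 0, 0, 0, -4, -1, 0, 0, 0, -4, -1, 0, 0, 0, -4, -1, 0, 0, 0, -4, -1, 0, 0, 0, -4, -1, 0, 0, 0, -4, -1, 0, 0, 0, -4, -1, 0, 0, 0, -4]}}

```text
time: 31.75
eef_pos: [582.2, 349.7, 75.8]
ee_rot: [-0.07, 0.998, 0.001, 0.001]
contact_force: [5.6, -0.3, 0.2]
gripper_width: 0.157
grasp_force: 60.9
```

```bash
python3 - <<'E'
from h import *
to(581.5,350.5,108)
E
```

```text
t 31.75 p [582.2 349.7  75.8] ang 188.06 turn 80.06 then dx,dy [1.0, -0.4] F [ 5.6 -0.3  0.2] M [-0.1  -0.88 -1.61] g 0.157 60.9 j6 -1.21
```

Call:
{"api": "arm_command", "payload": {"series": [-1, 0, 0, 0, -1, -1, 0, 0, 0, -1, -1, 0, 0, 0, -1, -1, 0, 0, 0, 0, -1, 0, 0, 0, 0, -1, 0, 0, 0, 0, -1, 0, 0, 0, 0, -1, 0, 0, 0, 0, -1, 0, 0, 0, 0, -1, 0, 0, 0, 0]}}

```text
time: 32.75
eef_pos: [581.5, 349.7, 75.9]
ee_rot: [-0.096, 0.995, 0.0, 0.0]
contact_force: [3.2, -0.2, 5.3]
gripper_width: 0.152
grasp_force: 83.1
```

```bash
python3 - <<'E'
from h import *
to(581.5,350.5,108)
E
```

```text
t 32.75 p [581.5 349.7  75.9] ang 191.03 turn 83.03 then dx,dy [0.7, 0.2] F [ 3.2 -0.2  5.3] M [ 0.02 -0.43 -1.66] g 0.152 83.1 j6 -1.26
```

Call:
{"api": "arm_command", "payload": {"series": [-1, 0, 0, 0, 0, -1, 0, 0, 0, 0, -1, 0, 0, 0, 0, -1, 0, 0, 0, -1, -1, 0, 0, 0, -1, -1, 0, 0, 0, -1, -1, 0, 0, 0, 0, -1, 0, 0, 0, 0, -1, 0, 0, 0, 0, -1, 0, 0, 0, 0], "squeeze": 80}}

```text
time: 33.75
eef_pos: [581.6, 349.7, 76.0]
ee_rot: [-0.121, 0.993, 0.001, 0.0]
contact_force: [3.2, -0.2, 5.9]
gripper_width: 0.155
grasp_force: 108.5
```

```bash
python3 - <<'E'
from h import *
to(581.5,350.5,108)
E
```

```text
t 33.75 p [581.6 349.7  76. ] ang 193.87 turn 85.87 then dx,dy [0.7, 0.2] F [ 3.2 -0.2  5.9] M [-0.07 -0.42 -2.54] g 0.155 108.5 j6 -1.31
```

Torque against the knob has risen to 2.5 N·m, from about 0.1 while it turned freely, so it is at its stop. I'll open straight off and rise.

Call:
{"api": "arm_command", "payload": {"series": [-0.6, 0, 0, 0, 0, -0.2, 0, 0, 0, 0, 0.2, 0, 0, 0, 0, 0.6, 0, 0, 0, 0, 0.6, 0, 0, 0, 0, 0.6, 0, 0, -10, 0, 0.6, 0, 0, -20, 0, 0.6, 0, 0, -35, 0, 0.6, 0, 0, -35, 0, 0.6, 0, 0, -35, 0]}}

```text
time: 34.75
eef_pos: [581.0, 349.4, 212.3]
ee_rot: [-0.123, 0.992, -0.0, 0.0]
contact_force: [0.3, 0.6, 0.1]
gripper_width: 0.801
grasp_force: 0.0
```

Call:
{"api": "arm_command", "payload": {"series": [0.6, -15, -20, 0, 0, 0.6, -25, -25, 0, 0, 0.6, -25, -25, 0, 0, 0.6, -25, -25, 0, 0, 0.6, -15, -20, 0, 0, 0.6, 0, 0, 0, 0, 0.6, 0, 0, 0, 0, 0.6, 0, 0, 0, 0, 0.6, 0, 0, 0, 0, 0.6, 0, 0, 0, 0]}}

```text
time: 35.75
eef_pos: [710.2, 264.4, 210.6]
ee_rot: [-0.123, 0.992, 0.0, 0.0]
contact_force: [-0.2, -0.9, 0.4]
gripper_width: 0.799
grasp_force: 0.0
```

```bash
python3 - <<'E'
from h import *
to(581.5,350.5,108)
im=get_image('top')[:,:,::-1];b=get_image('side')[:,:,::-1]
for c in('top','side'):
  for n in('trigger_face','mask','mould','palette','bottle','glue_jar','bowl_near','bowl_far'):print(c,n,[(world(c,r['position']).round(1).tolist(),round(r['confidence'],2)) for r in tip_of(c,n)[:3]])
k=cv2.resize(im[155:205,118:168],(400,400),interpolation=2);k=(255*(k/255.)**.45).astype('uint8')
cv2.imwrite('pics/m8.png',np.hstack([k,cv2.resize(im[145:225,175:255],(400,400),interpolation=2)]))
E
```

```text
t 35.75 p [710.2 264.4 210.6] ang 194.14 turn 86.14 then dx,dy [121.7, -95.8] F [-0.2 -0.9  0.4] M [-0.04  0.04  0.04] g 0.799 0.0 j6 -1.49
top trigger_face [([502.0, 183.4, 73.6], 0.48)]
top mask [([265.1, -337.4, 1.5], 0.98), ([543.1, -4.5, 2.5], 0.97), ([389.5, -574.5, -3.9], 0.88)]
top mould [([612.0, -328.8, 5.0], 0.92), ([773.2, 141.8, 2.5], 0.25)]
top palette [([771.4, 144.2, 3.1], 0.93)]
top bottle [([707.5, 263.3, 1.2], 0.84)]
top glue_jar []
top bowl_near [([406.1, -25.2, 3.8], 0.93)]
top bowl_far [([693.6, -63.8, 3.3], 0.83)]
side trigger_face [([494.5, 180.8, 72.6], 0.54)]
side mask [([547.1, 0.2, -3.0], 0.73), ([387.5, -570.3, -3.2], 0.66)]
side mould [([618.5, -327.0, 0.3], 0.73), ([772.9, 147.6, -1.2], 0.2)]
side palette [([771.1, 146.5, -3.0], 0.94)]
side bottle [([706.5, 262.6, 2.6], 0.8)]
side glue_jar [([424.8, 352.6, -0.8], 0.83)]
side bowl_near [([407.1, -26.8, -1.1], 0.96)]
side bowl_far [([690.3, -65.5, -3.0], 0.82)]
```

View pics/m8.png

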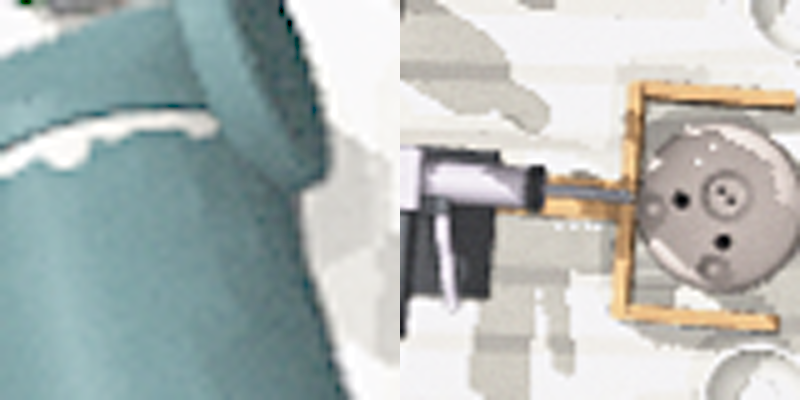

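The right half shows the blank touching the back board inside the bay and the trigger released. The arm hides the knob, so I'll move aside for a last look.

Call:
{"api": "arm_command", "payload": {"series": [0.6, 0, -30, -10, 0, 0.6, 0, -40, 0, 0, 0.6, 0, -40, 0, 0, 0.6, 0, -40, 0, 0, 0.6, 0, -40, 0, 0, 0.6, 0, -40, 0, 0, 0.6, 0, -30, 0, 0, 0.6, 0, 0, 0, 0, 0.6, 0, 0, 0, 0, 0.6, 0, 0, 0, 0]}}

```text
time: 37.65
eef_pos: [773.9, 12.3, 220.2]
ee_rot: [-0.123, 0.992, 0.0, -0.0]
contact_force: [0.2, 0.2, -0.1]
gripper_width: 0.802
grasp_force: 0.0
```

```bash
python3 - <<'E'
from h import *
im=get_image('top')[:,:,::-1];b=get_image('side')[:,:,::-1]
g=lambda k:(255*(k/255.)**.45).astype('uint8')
cv2.imwrite('pics/m9.png',np.hstack([cv2.resize(g(im[155:205,118:168]),(400,400),interpolation=2),cv2.resize(g(b[220:280,110:170]),(400,400),interpolation=2)]))
E
```

```text
(no output)
```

View pics/m9.png

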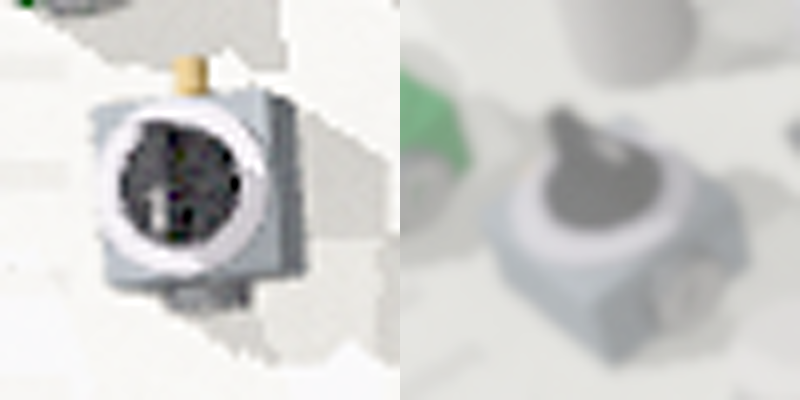

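The bar now points at the gauge side, squared with the block, after turning anticlockwise onto its stop. Handing in.

```bash
python3 -c "
from rig import close_job
print(close_job())"
```

```text
the job is handed in; nothing more can be done
None
```

I handed the job in: the blank is against the back board, the trigger was held home for over 1 s and released, and the knob was turned anticlockwise to its stop. In the last pictures, the bystanders I checked still stood where they started.

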